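# Slide the dish carrier home on the pipetting deck and lock it

## Task

Push the blue dish carrier along its rails, toward the end bar, with a fingertip against its upright lip until it drops into the locating notches and sits down flush with the side cheeks; then push the red-knobbed catch round with a finger until it lies fully across the edge of the carrier and holds it down. Only push: do not lift the carrier or the two dishes riding on it, keep the dishes in their places between the pins, and leave the tube rack, the timer and the amber bottle where they are.

Things in the scene. Friction and masses are not known exactly. Their poses are not given: they have to be found in the camera images.
- deck: fixed grey base plate, 365 x 180 mm, top 10 mm above the bench, with two rails: the loading place of a pipetting deck. Origin on the bench under the middle of the seated carrier. +x: the way the carrier is pushed, +y left of that, z up. Plate spans x -225 to 140, y -105 to 75 mm. Aluminium cheeks at |y| 61.5 to 68.5 mm, tops 37 mm above the bench, guide the carrier (1.5 mm play a side).
- rail_notch (a point): one of four notches, 13 mm long, 6 mm deep: in the inner track of the +y rail, for a front foot, at deck x 85, y 39.5 mm; the point is at rail-top height. Rail tops are 26 mm above the bench, at |y| 33 to 59 mm. Its twin is at y -39.5; the rear feet's notches are at x -85 in the outer tracks, so feet pass the others' notches.
- end_bar (a point): middle of the top of the bar that closes the rails, 37 mm above the bench; its inner face is at deck x 131.5 mm. The seated carrier stops 11 mm short of it: the notches locate the carrier, not this bar.
- carrier: loose blue board, 240 (x) x 120 x 9 mm, about 0.45 kg, on 4 steel feet; axes as the deck's. Origin mid-board at the feet's undersides, board top 17 mm above it. Starts on the rails 50 to 100 mm short of home, origin 26 mm above the bench. Home: deck x 0 (+-1.5 mm), dropped 6 mm by its own weight into the notches, origin at 20 mm, top flush with the cheeks. Pushed over 7 mm past, it rides on. Slides at a few N.
- carrier_lip (a point): middle of the push face of the upright lip (44 mm wide, 7 mm thick) on a tongue at the carrier's rear, 161 mm behind its origin, 28 mm above it. The face looks along the carrier's -x and rises 21 mm above the board's top, 10 mm of it above this point. Behind it is only free space.
- catch (a joint): angle (rad) of the steel hold-down catch about its upright pivot. 0: arm parallel to the rail, along the deck's -x; grows as it swings in over the carrier (clockwise from above); stop at 1.571, straight across the carrier's edge. Starts at -0.4 to 0.1. Friction about 1 N at the knob; stays where left. The arm, 39 to 46 mm above the bench, clears the seated board by 2 mm, strikes an unseated one.
- catch_pivot (a point): the catch's pivot axis, beside the rail at deck x -105, y -84 mm, at the underside of the arm (39 mm above the bench)
- catch_knob (a point): middle of the red upright knob at the free end of the catch's arm, 40 mm from the pivot axis; knob 11 to 14 mm in diameter, 28 mm tall, from 46 to 74 mm above the bench (this point is at 60 mm); push it sideways
- dish_a: closed Petri dish with pale medium on a white spot, 97 mm in diameter, 16 mm tall, 28 g, standing loose on the front half of the carrier between four short pins; origin at the centre of its underside
- dish_b: a second such dish, on the rear half of the carrier; origin at the centre of its underside
- nest_a (a point): centre of the place between the four pins (7 mm tall) for dish_a, on the carrier's top, 64 mm ahead of the carrier's middle
- nest_b (a point): the same for dish_b, 42 mm behind the carrier's middle
- tube_rack: orange tube rack with capped tubes, 68 x 170 x 110 mm, to be left alone; origin at the centre of its underside
- timer: white bench timer with three buttons, 68 x 68 x 19 mm, to be left alone; origin at the centre of its underside
- bottle_amber: amber bottle with black cap, 52 mm in diameter, 104 mm tall, to be left alone; origin at the centre of its underside
Not all that is in view belongs to the job. What is shaped like the dish_a but yellow is not meant.

How it is judged:
By the outcome, as a careful person would: the job done as asked, in the order asked, and still so for the second after the job is handed in, with the robot touching nothing.
It also fails if it takes over 51 s, if anything falls off the work surface, if the arm or the gripper's body presses on something with over 40 N, if the wrist force passes 120 N, or if a joint passes its speed limit or range.

## Robot

A 6-joint arm with a two-finger parallel gripper is mounted at the origin on a cart in front of the work surface, level with it; the furniture and walls round the work are solid. World frame = base frame: x ahead of the robot, y to its left, z up, the work surface at z = 0. Lengths are in m, angles in degrees, forces in N, time in s.
With the tool pointing down it reaches from about 0.35 to 0.875 m from the base axis. Payload 4.2 kg.
Tool frame: the origin (TCP) lies midway between the tips of the shut fingers; the grasp point (between the pads) lies r.grasp_offset behind it (r.grasp_offset is the distance from the TCP to the grasp point, in m); z points along the fingers, y is the direction in which the jaws open and shut (so a half turn about z gives the same grasp; the last joint's range is limited). The gripper opens to 87 mm and grips with 3 to 60 N. Pads are 19 mm wide; open, the fingers measure 117 mm over their backs; the gripper's body (75 mm by 190 mm) begins 51 mm behind the grasp point.
Start: joints at [86.837, 22.042, 0.453, 0, -68.411, -14.817], TCP at [0.193, 0.594, 0.223] pointing down, gripper open.
Joint ranges: [-179.83, 179.83], [-69.29, 118.12], [-61.27, 80.66], [-181.25, 117.63], [-171.15, -9.14], [-177.46, 177.46]. Speed limits (degrees/s): [159.86, 159.86, 180, 180, 180, 180].

## Interface

Orientations are given as a 3x3 rotation matrix whose columns are the frame's x, y, z axes.
In Python, from station import sense, optics, r gives the robot as it stands. The module is installed in compiled form; this text tells all that it offers.
- The arm moves only by the tool servo_tool, never from a script. Its argument "deltas" is a list of rows, each an object with "slide": the shift along the tool's x, y, z in units of 25 mm (1.0 is 25 mm), a list of three; "spin": the turn about the tool's z in units of 8 degrees (1.0 is 8 degrees). A call has 1 to 10 rows; each row shifts and turns the pose as measured when the row begins, along the tool's axes as they then stand; what a row does not reach is not made up. A row lasts 1/10 s, in which the tool goes at most 50 mm and 8.59 degrees, less where a joint would pass 70% of its speed; a pose out of reach is approached as far as the arm can. A call is refused whole if a number of a shift passes 1 or a number of a turn 1, either way. A call with a gripper value outside its range is refused whole. "gripper" is the closure in counts, from 0 (fully open) to 255 (shut), set as the call begins (left out, the last holds). The fingers move at their own pace and stop on an object; the grip force is fixed at half the most. Time passes only in rows, so rows that do not move let the fingers close. It gives the time, the measured TCP pose, the force and the opening at its end, in the units of the state.
- sense(): the state, without advancing time (a new reading comes with each control period).
- optics.capture(name): name is "side" or "top"; returns a dict with "frame" (400x640x3 uint8, red, green, blue), "camera_matrix" (3x3 intrinsics, pixels), "k1" (the pictures are not rectified: a ray, as slopes to the right and down, at radius r is drawn at 1 + k1 r^2 times it, then the intrinsics apply), "eye" and "rotation" of the camera in the world. Camera axes: x right, y down, z forward; pixel columns grow to the right and rows downward; lengths in m; the calibration is good to about 2 mm. A picture is of the moment at which its call begins. There is no depth.
- r.finish_job(): hands the job in, once; it reports no verdict.
The state is a dict: "time_s": time; "joints": joint angles; "joint_velocities": joint speeds; "effort": joint torques, N m; "tcp_pos": TCP position; "ee_rot": TCP orientation; "wrist_force": force on the tool from outside, world axes, zero at the start; "moment": the same for the moment, N m; "gripper_width": opening from 0.0 (shut) to 1.0 (fully open).
Only numpy, scipy, OpenCV 4.12 (cv2) and the standard library are available. Lean on these libraries where they do the work, as an engineer would, in place of code of your own. Each camera call takes 0.05 s, during which the arm holds its last target.

## Working session

There is one attempt and no reset: what is moved stays moved. The work goes in short steps, Python scripts to look and compute and a tool call to move; the robot and the scene stay as the last step left them, time stands still between calls to the robot, and variables do not carry over. Pictures are saved under pics/ and viewed, and the job is handed in when it is done.

Besides the shell and the picture viewer there is one more tool, called after "Request:" in YAML: its name, and indented under it one key for each argument. servo_tool: Moves the arm, as the interface text tells. Its arguments: {"type":"object","properties":{"deltas":{"type":"array"},"gripper":{"type":"number"}},"required":["deltas"]}

```bash
mkdir -p pics; python3 - <<'E'
from station import sense, optics, r
import cv2
s=sense()
for k,v in s.items(): print(k,v)
print(r.grasp_offset)
for n in("side","top"):
    c=optics.capture(n); cv2.imwrite(f"pics/{n}0.png",c["frame"][:,:,::-1])
    print(n,c["camera_matrix"],c["k1"],c["eye"],c["rotation"])
E
```

```text
time_s 0.0
joints [ 8.68372264e+01  2.20903010e+01  3.80057043e-01 -2.97082734e-02
 -6.84111697e+01 -1.48176905e+01]
joint_velocities [-0.00869802 -0.04771134 -0.03982373 -0.07670982 -0.05619126 -0.03924436]
effort [ 5.05862372e-04 -3.90665925e+01  1.87402350e+01  4.21973839e+00
  1.09959953e-02 -1.85400768e-04]
tcp_pos [0.19271358 0.59391275 0.22146449]
ee_rot [[ 9.51102780e-01 -3.08873992e-01 -5.98310866e-04]
 [-3.08874562e-01 -9.51100489e-01 -2.08919249e-03]
 [ 7.62434663e-05  2.17183979e-03 -9.99997639e-01]]
wrist_force [-0.04407643 -0.5027821   1.05307017]
moment [-0.05573284 -0.01574479 -0.0579883 ]
gripper_width 0.9984474486623769
0.0187
side [[378.0115742    0.         319.48850002]
 [  0.         378.0115742  204.17101201]
 [  0.           0.           1.        ]] -0.051229639301863646 [ 0.38681006 -0.87116057  0.58698431] [[ 0.98897256 -0.09276299  0.11544827]
 [-0.14636443 -0.49324278  0.85748995]
 [-0.02259931 -0.86493155 -0.50138077]]
top [[381.31086641   0.         318.47817838]
 [  0.         381.31086641 204.58461791]
 [  0.           0.           1.        ]] -0.09231095309168882 [0.37185677 0.07981777 1.34902299] [[ 0.01482606 -0.99579685  0.09038148]
 [-0.99982929 -0.01576122 -0.00964187]
 [ 0.01102587 -0.0902231  -0.99586054]]
```

View pics/side0.png

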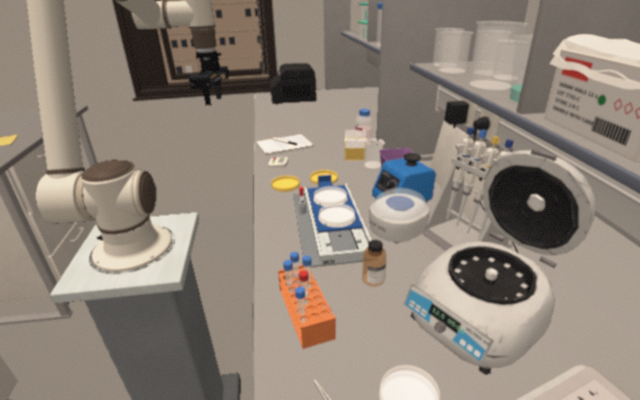

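View pics/top0.png

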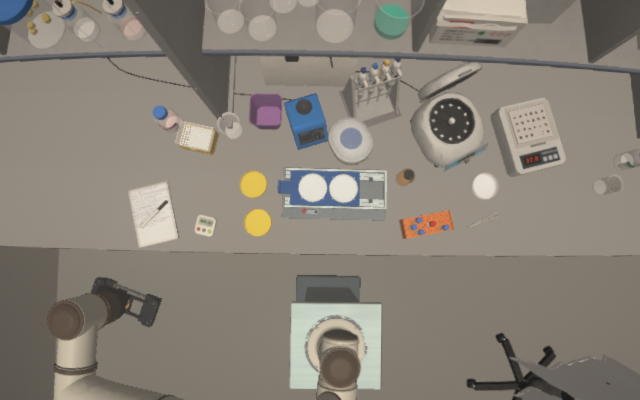

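```bash
python3 - <<'E'
import cv2
a=cv2.imread("pics/top0.png")[155:235,230:400]; cv2.imwrite("pics/topz.png",cv2.resize(a,None,fx=4.7,fy=4.7,interpolation=cv2.INTER_CUBIC))
a=cv2.imread("pics/side0.png")[160:270,250:390]; cv2.imwrite("pics/sidez.png",cv2.resize(a,None,fx=5,fy=5,interpolation=cv2.INTER_CUBIC))
E
```

```text
(no output)
```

View pics/topz.png

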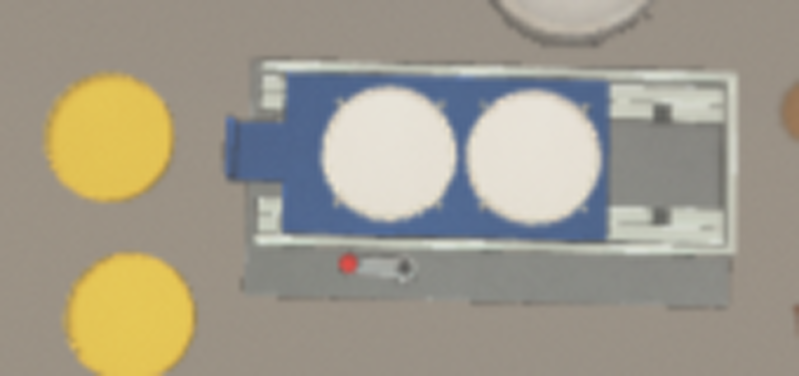

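View pics/sidez.png

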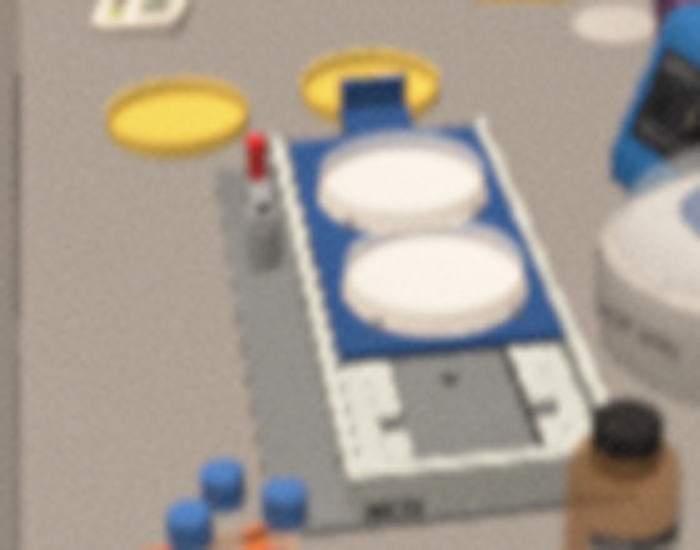

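```bash
cat > h.py <<'E'
import numpy as np, json
from scipy.optimize import least_squares
def proj(c,P):
    P=np.atleast_2d(P); q=(P-c["eye"])@np.array(c["rotation"])
    s=q[:,:2]/q[:,2:]; r2=(s**2).sum(1,keepdims=True); s=s*(1+c["k1"]*r2)
    K=np.array(c["camera_matrix"]); return s@K[:2,:2].T+K[:2,2]
def ray(c,uv):
    K=np.array(c["camera_matrix"]); d=(np.array(uv,float)-K[:2,2])/K[0,0]; s=d.copy()
    for _ in range(10): s=d/(1+c["k1"]*(s@s))
    v=np.array(c["rotation"])@np.r_[s,1]; return v/v[2]
def atz(c,uv,z):
    v=ray(c,uv); return np.array(c["eye"])+v*(z-c["eye"][2])
def tri(c1,u1,c2,u2):
    a,b=ray(c1,u1),ray(c2,u2); A=[];B=[]
    for c,v in((c1,a),(c2,b)):
        v=v/np.linalg.norm(v); M=np.eye(3)-np.outer(v,v); A.append(M);B.append(M@c["eye"])
    return np.linalg.lstsq(np.vstack(A),np.hstack(B),rcond=None)[0]
def deck2w(p,D):
    D=np.atleast_2d(D).astype(float); a=p[2]; R=np.array([[np.cos(a),-np.sin(a)],[np.sin(a),np.cos(a)]])
    return np.c_[D[:,:2]@R.T+p[:2],D[:,2]+ (p[3] if len(p)>3 else 0)]
E
python3 - <<'E'
from station import optics
from h import *
T=optics.capture("top");S=optics.capture("side")
tz=lambda u:(np.array(u)+.5)/4.7-.5+[230,155]
sz=lambda u:(np.array(u)+.5)/5-.5+[250,160]
obs=[("t",(-225,-105,10),(243,293)),("t",(140,-105,10),(730,306)),("t",(140,68.5,37),(737,73)),("t",(140,-68.5,37),(736,252)),
("t",(-105,-84,46),(404,267)),("s",(140,-68.5,37),(350,478)),("s",(140,-105,10),(309,532)),("t",(85,39.5,26),(661,113)),("t",(85,-39.5,26),(661,216)),("s",(85,-39.5,26),(392,422)),("s",(85,39.5,26),(545,408))]
def f(p):
    e=[]
    for v,d,u in obs:
        c,z=(T,tz) if v=="t" else (S,sz)
        e.append(proj(c,deck2w(p,np.array(d)/1e3))[0]-z(u))
    return np.array(e).ravel()
s=least_squares(f,[.5,.05,-1.57,0],loss="soft_l1",f_scale=.5)
p=s.x;print(p,np.degrees(p[2]));print(f(p).reshape(-1,2).round(2))
knob_t=(348,263); a=tri(T,tz(knob_t),S,sz((257,138)));print("knobtop",a)
w=lambda x:deck2w(p,np.array(x)/1e3)[0]
inv=lambda X:(np.array([[np.cos(p[2]),np.sin(p[2])],[-np.sin(p[2]),np.cos(p[2])]])@(X[:2]-p[:2])*1e3).round(1)
print("knob deck",inv(atz(T,tz(knob_t),.074)))
print("pivot",inv(atz(T,tz((404,267)),.048)))
# board front edge corners z=43
for u in [(609,84),(607,238),(288,74),(284,234)]: print("board",inv(atz(T,tz(u),.043)))
for u in [(340,358),(563,333)]: print("board side",inv(atz(S,sz(u),.043)))
for u in [(229,118),(228,180)]: print("lip top",inv(atz(T,tz(u),.064)))
print("lip side tri", [ (lambda X:(X,inv(X)))(tri(T,tz(a),S,sz(b))) for a,b in [((238,118),(405,77)),((236,180),(342,80))]])
for u in [(389,154),(534,158)]: print("dish",inv(atz(T,tz(u),.059)))
for n,d in dict(lip=(-236,0,54),home_lip=(-161,0,48),knob=(-145,-84,60),knobend=(-105,-44,60)).items(): print(n,w(d))
json.dump(list(p),open("deck.json","w"))
E
```

```text
[ 5.49136528e-01 -2.88349381e-02 -1.58101138e+00  8.20366269e-06] -90.58527971789204
[[-0.11  0.35]
 [-0.22  0.21]
 [ 0.12 -0.09]
 [ 0.04  0.8 ]
 [-0.05  0.07]
 [ 0.28  0.08]
 [-6.45 -0.14]
 [ 0.13 -0.37]
 [-0.13  0.04]
 [ 0.44  0.2 ]
 [ 0.74 -0.11]]
knobtop [0.46646372 0.11692402 0.07286161]
knob deck [-144.9  -84. ]
pivot [-104.8  -83.9]
board [43.2 56. ]
board [ 43.4 -58.4]
board [-194.1   57. ]
board [-193.2  -61.6]
board side [ 48.  -61.5]
board side [44.8 55.8]
lip top [-234.4   19.8]
lip top [-233.5  -25.4]
lip side tri [(array([0.57014027, 0.19886242, 0.06452286]), array([-227.9,   18.7])), (array([0.52723657, 0.19886825, 0.0659534 ]), array([-227.5,  -24.2]))]
dish [-117.8   -2.8]
dish [-12.5  -2.9]
lip [0.55154724 0.20715275 0.0540082 ]
home_lip [0.55078112 0.13215666 0.0480082 ]
knob [0.46662207 0.11701555 0.0600082 ]
knobend [0.50621139 0.07660904 0.0600082 ]
```

Request:
servo_tool:
  deltas:
    - {"slide":[0,0,0],"spin":-0.75}
    - {"slide":[0,0,0],"spin":-0.75}
    - {"slide":[0,0,0],"spin":-0.7}
    - {"slide":[0,0,0],"spin":0}
  gripper: 255

```text
time_s: 0.6
tcp_pos: [0.1926, 0.5934, 0.2205]
ee_rot: [[1.0, 0.004, -0.001], [0.004, -1.0, -0.004], [-0.001, 0.004, -1.0]]
wrist_force: [-0.5, -0.6, 0.3]
gripper_width: 0.72
```

Request:
servo_tool:
  deltas:
    - {"slide":[1,0.95,0],"spin":0.1}
    - {"slide":[1,0.95,0],"spin":0}
    - {"slide":[1,0.95,0],"spin":0}
    - {"slide":[1,0.95,0],"spin":0}
    - {"slide":[1,0.95,0],"spin":0}
    - {"slide":[1,0.95,0],"spin":0}
    - {"slide":[1,0.95,0],"spin":0}
    - {"slide":[1,0.95,0],"spin":0}
    - {"slide":[1,0.95,0],"spin":0}
    - {"slide":[1,0.95,0],"spin":0}

```text
time_s: 1.6
tcp_pos: [0.4436, 0.3452, 0.2196]
ee_rot: [[1.0, -0.026, -0.002], [-0.026, -1.0, -0.005], [-0.002, 0.005, -1.0]]
wrist_force: [0.3, 0.1, -0.1]
gripper_width: 0.006
```

Request:
servo_tool:
  deltas:
    - {"slide":[0.95,0.85,0],"spin":-0.1}
    - {"slide":[0.95,0.85,0.5],"spin":0}
    - {"slide":[0.95,0.85,1],"spin":0}
    - {"slide":[0.95,0.85,1],"spin":0}
    - {"slide":[0.5,0.3,1],"spin":0}
    - {"slide":[0,0,1],"spin":0}
    - {"slide":[0,0,0.5],"spin":0}
    - {"slide":[0,0,0],"spin":0}

```text
time_s: 2.4
tcp_pos: [0.5572, 0.2422, 0.0918]
ee_rot: [[0.999, -0.037, 0.001], [-0.037, -0.999, -0.003], [0.001, 0.003, -1.0]]
wrist_force: [0.0, -0.8, -0.1]
gripper_width: 0.002
```

Request:
servo_tool:
  deltas:
    - {"slide":[-0.25,0,0.9],"spin":-0.2}
    - {"slide":[0,0,0.8],"spin":0}
    - {"slide":[0,0,0.1],"spin":0}
    - {"slide":[0,0,0],"spin":0}

```text
time_s: 2.8
tcp_pos: [0.5533, 0.2459, 0.051]
ee_rot: [[1.0, -0.007, 0.009], [-0.007, -1.0, 0.002], [0.009, -0.002, -1.0]]
wrist_force: [0.8, -0.7, 0.7]
gripper_width: 0.001
```

```bash
cat > look.py <<'E'
import sys
from station import sense, optics, r
import cv2,numpy as np
n=sys.argv[1]
tx=[int(v) for v in (sys.argv[2].split(",") if len(sys.argv)>2 else "230,400,155,235".split(","))]
t=optics.capture("top")["frame"][tx[2]:tx[3],tx[0]:tx[1],::-1]; s=optics.capture("side")["frame"][150:270,250:390,::-1]
t=cv2.resize(t,None,fx=4.7,fy=4.7,interpolation=cv2.INTER_CUBIC);s=cv2.resize(s,None,fx=5,fy=5,interpolation=cv2.INTER_CUBIC)
cv2.imwrite(f"pics/{n}_t.png",t);cv2.imwrite(f"pics/{n}_s.png",s)
q=sense();print(q["time_s"],q["tcp_pos"].round(4) if hasattr(q["tcp_pos"],"round") else q["tcp_pos"],q["wrist_force"])
E
python3 look.py a
```

```text
2.9 [0.5536 0.246  0.0515] [-0.38866164 -0.5553677   0.24670971]
```

View pics/a_s.png

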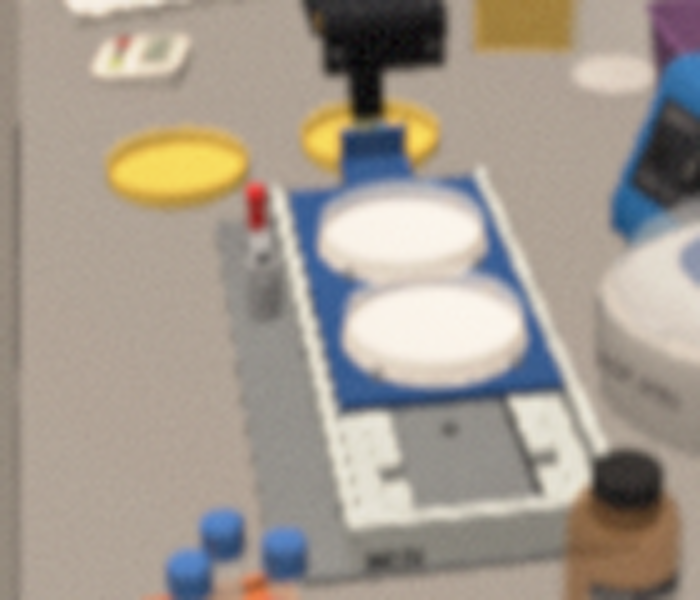

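View pics/a_t.png

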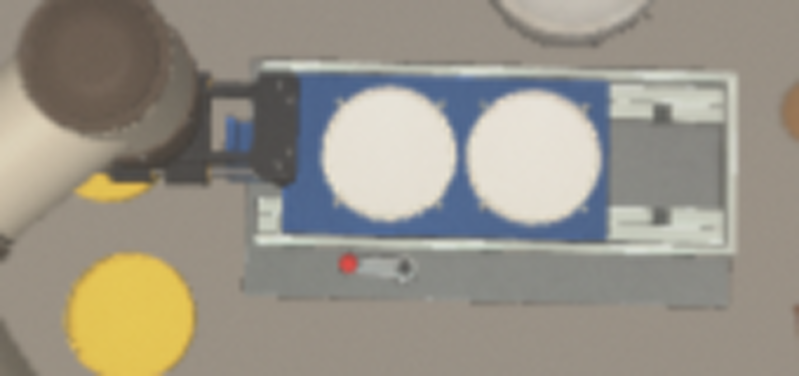

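Request:
servo_tool:
  deltas:
    - {"slide":[-0.04,0.3,0.18],"spin":0}
    - {"slide":[0,0.3,0],"spin":0}
    - {"slide":[0,0.25,0],"spin":0}
    - {"slide":[0,0.15,0],"spin":0}

```text
time_s: 3.3
tcp_pos: [0.5537, 0.2204, 0.0498]
ee_rot: [[1.0, -0.006, 0.015], [-0.006, -1.0, 0.006], [0.015, -0.006, -1.0]]
wrist_force: [-0.4, -0.7, 0.7]
gripper_width: 0.004
```

Request:
servo_tool:
  deltas:
    - {"slide":[-0.06,0.15,0.15],"spin":0}
    - {"slide":[0,0.15,0.05],"spin":0}
    - {"slide":[0,0.15,0],"spin":0}

```text
time_s: 3.6
tcp_pos: [0.556, 0.2126, 0.0473]
ee_rot: [[1.0, -0.006, 0.026], [-0.006, -1.0, 0.015], [0.026, -0.016, -1.0]]
wrist_force: [0.0, 2.5, -1.8]
gripper_width: 0.008
```

Request:
servo_tool:
  deltas:
    - {"slide":[-0.05,0.4,0],"spin":0}
    - {"slide":[-0.05,0.4,0],"spin":0}
    - {"slide":[-0.05,0.4,0],"spin":0}
    - {"slide":[-0.05,0.4,0],"spin":0}

```text
time_s: 4.0
tcp_pos: [0.5524, 0.1733, 0.0471]
ee_rot: [[0.999, -0.004, 0.032], [-0.004, -1.0, 0.02], [0.031, -0.02, -0.999]]
wrist_force: [0.8, 4.6, 1.4]
gripper_width: 0.002
```

Request:
servo_tool:
  deltas:
    - {"slide":[0,0.35,0],"spin":0}
    - {"slide":[0,0.3,0],"spin":0}
    - {"slide":[0,0.2,0],"spin":0}

```text
time_s: 4.3
tcp_pos: [0.5524, 0.1495, 0.0471]
ee_rot: [[0.999, -0.005, 0.032], [-0.005, -1.0, 0.021], [0.032, -0.021, -0.999]]
wrist_force: [0.2, 5.0, 0.5]
gripper_width: 0.005
```

```bash
python3 look.py b
```

```text
4.4 [0.5513 0.1483 0.0465] [ 0.31059874  0.42107735 -0.25475227]
```

View pics/b_s.png

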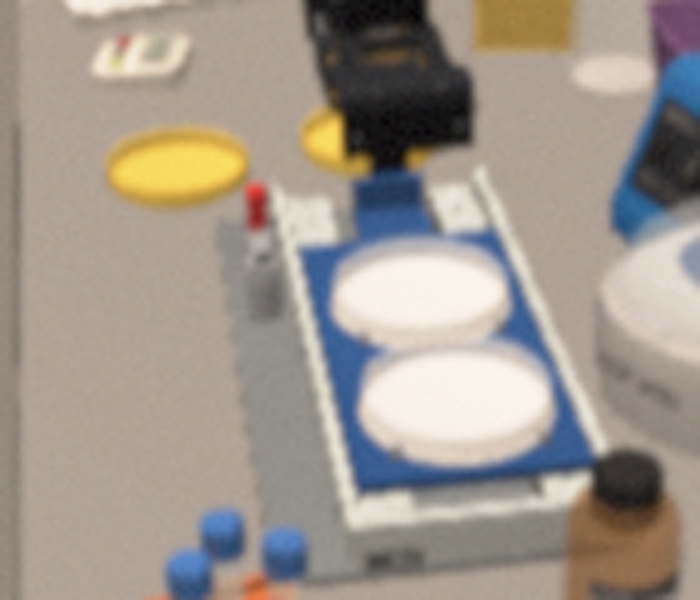

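View pics/b_t.png

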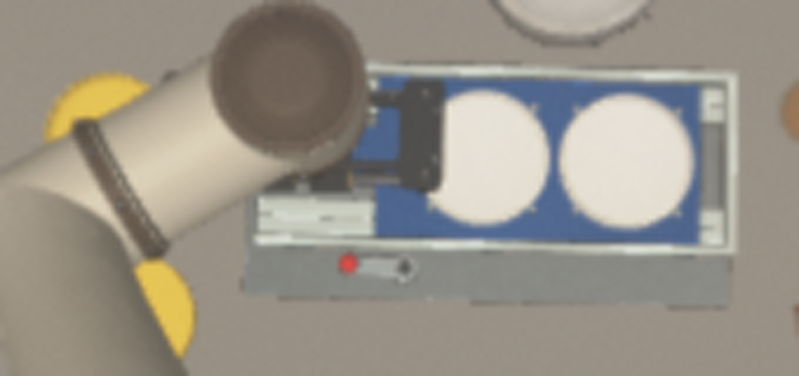

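Request:
servo_tool:
  deltas:
    - {"slide":[0,0.1,0],"spin":0}
    - {"slide":[0,0.1,0],"spin":0}

```text
time_s: 4.6
tcp_pos: [0.5502, 0.142, 0.0456]
ee_rot: [[1.0, -0.006, 0.026], [-0.006, -1.0, 0.017], [0.026, -0.017, -1.0]]
wrist_force: [-0.8, 4.6, 0.8]
gripper_width: 0.004
```

Request:
servo_tool:
  deltas:
    - {"slide":[0,0.08,0],"spin":0}

```text
time_s: 4.7
tcp_pos: [0.5506, 0.1404, 0.0456]
ee_rot: [[1.0, -0.006, 0.027], [-0.006, -1.0, 0.018], [0.027, -0.018, -0.999]]
wrist_force: [-0.9, 6.7, 1.8]
gripper_width: 0.007
```

```bash
python3 look.py c
```

```text
4.8 [0.5505 0.1404 0.0456] [-0.12871117  3.15238486  0.96812184]
```

View pics/c_s.png

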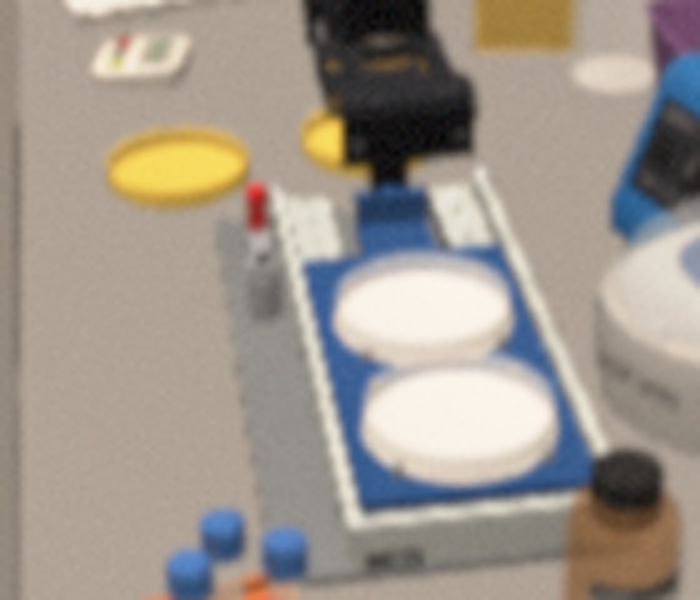

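View pics/c_t.png

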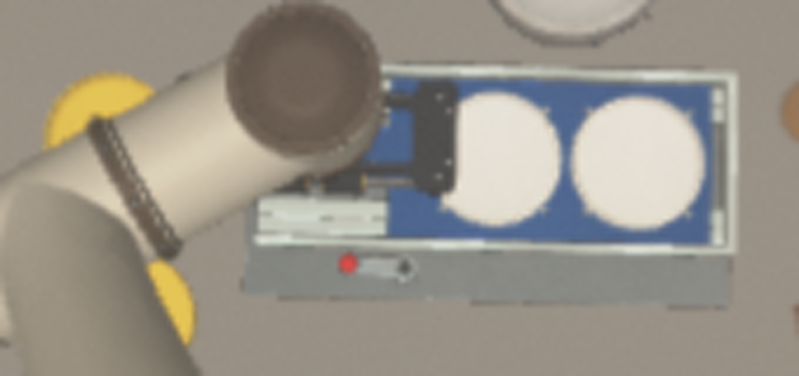

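```bash
cat > m.py <<'E'
from station import optics
from h import *
T=optics.capture("top");S=optics.capture("side");p=json.load(open("deck.json"))
tz=lambda u:(np.array(u)+.5)/4.7-.5+[230,155]
sz=lambda u:(np.array(u)+.5)/5-.5+[250,150]
def zoomproj(d):
    P=deck2w(p,np.array(d)/1e3); a=proj(T,P)[0];b=proj(S,P)[0]
    return ((a+.5-[230,155])*4.7-.5).round(0),((b+.5-[250,150])*5-.5).round(0)
if __name__=="__main__":
  for x in (-3,-1.5,0,1.5):
    for z in (37,43):
      print(x,z,"front-y",*zoomproj((120+x,-60,z)),"front+y",*zoomproj((120+x,60,z)),"rear-y",*zoomproj((-120+x,-60,z)),"liptop",*zoomproj((-154+x,0,z+21)))
E
python3 m.py
```

```text
-3 37 front-y [705. 243.] [362. 498.] front+y [707.  83.] [605. 473.] rear-y [380. 235.] [305. 255.] liptop [335. 149.] [396. 189.]
-3 43 front-y [707. 243.] [362. 487.] front+y [708.  82.] [606. 463.] rear-y [380. 234.] [304. 246.] liptop [335. 148.] [395. 180.]
-1.5 37 front-y [707. 244.] [363. 499.] front+y [709.  83.] [606. 475.] rear-y [382. 235.] [305. 257.] liptop [337. 149.] [396. 190.]
-1.5 43 front-y [709. 243.] [363. 489.] front+y [710.  82.] [607. 465.] rear-y [382. 234.] [304. 248.] liptop [337. 148.] [396. 181.]
0 37 front-y [709. 244.] [363. 501.] front+y [711.  83.] [607. 476.] rear-y [384. 235.] [305. 258.] liptop [339. 149.] [396. 191.]
0 43 front-y [711. 243.] [363. 491.] front+y [712.  82.] [607. 466.] rear-y [384. 234.] [305. 249.] liptop [339. 148.] [396. 182.]
1.5 37 front-y [711. 244.] [364. 503.] front+y [713.  83.] [608. 478.] rear-y [386. 235.] [305. 259.] liptop [341. 149.] [397. 192.]
1.5 43 front-y [713. 243.] [363. 493.] front+y [714.  82.] [608. 468.] rear-y [386. 234.] [305. 250.] liptop [341. 148.] [397. 184.]
```

Request:
servo_tool:
  deltas:
    - {"slide":[0,-0.3,0],"spin":0}
    - {"slide":[0,-0.6,0],"spin":0}
    - {"slide":[0,-0.3,-0.6],"spin":0}
    - {"slide":[0,0,-1],"spin":0}
    - {"slide":[-0.5,0,-0.8],"spin":0}
    - {"slide":[-1,0,-0.2],"spin":0}
    - {"slide":[-1,0.3,0],"spin":0}
    - {"slide":[-1,0.5,0],"spin":0}
    - {"slide":[-0.8,0.8,0],"spin":0}
    - {"slide":[0,0,0],"spin":0}

```text
time_s: 5.9
tcp_pos: [0.4335, 0.1318, 0.1079]
ee_rot: [[1.0, -0.001, 0.014], [-0.002, -1.0, 0.004], [0.014, -0.004, -1.0]]
wrist_force: [0.2, 0.7, -0.6]
gripper_width: 0.006
```

```bash
python3 look.py d
```

```text
6.0 [0.4369 0.134  0.1087] [ 0.21568508  0.22021545 -0.31328805]
```

View pics/d_s.png

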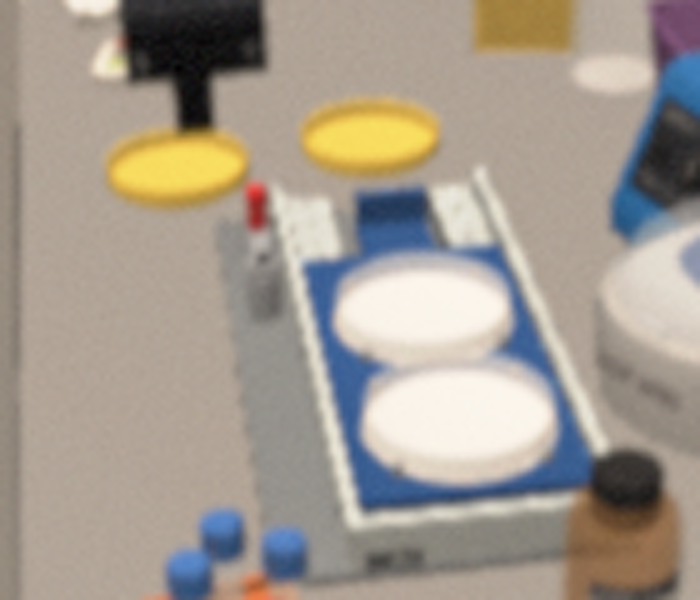

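View pics/d_t.png

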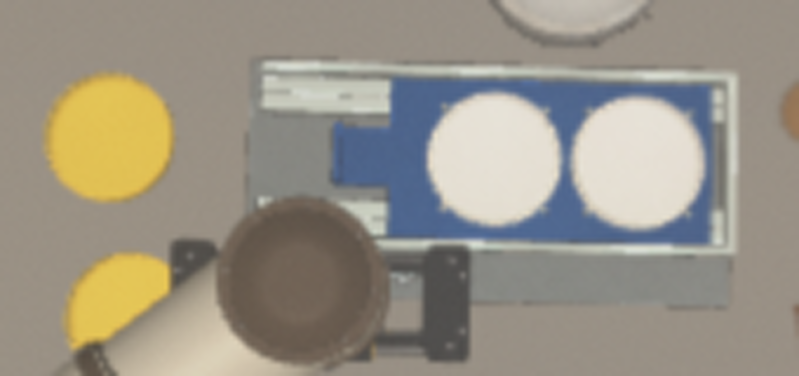

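Request:
servo_tool:
  deltas:
    - {"slide":[0,0.65,0.5],"spin":0}
    - {"slide":[0,0,0.9],"spin":0}
    - {"slide":[0,0,0.7],"spin":0}
    - {"slide":[0,0,0],"spin":0}

```text
time_s: 6.4
tcp_pos: [0.4431, 0.1219, 0.0558]
ee_rot: [[1.0, 0.003, 0.024], [0.003, -1.0, 0.008], [0.024, -0.008, -1.0]]
wrist_force: [-0.1, 0.5, 0.7]
gripper_width: 0.005
```

Request:
servo_tool:
  deltas:
    - {"slide":[0.3,0.08,0],"spin":0}
    - {"slide":[0.3,0,0],"spin":0}
    - {"slide":[0.3,0,0],"spin":0}
    - {"slide":[0.15,0,0],"spin":0}

```text
time_s: 6.8
tcp_pos: [0.4716, 0.1203, 0.0572]
ee_rot: [[1.0, 0.003, 0.021], [0.003, -1.0, 0.006], [0.021, -0.005, -1.0]]
wrist_force: [-1.9, 0.1, -0.2]
gripper_width: 0.006
```

```bash
python3 look.py e
```

```text
6.9 [0.4721 0.1207 0.0574] [0.68225514 0.04031162 0.34193772]
```

View pics/e_s.png

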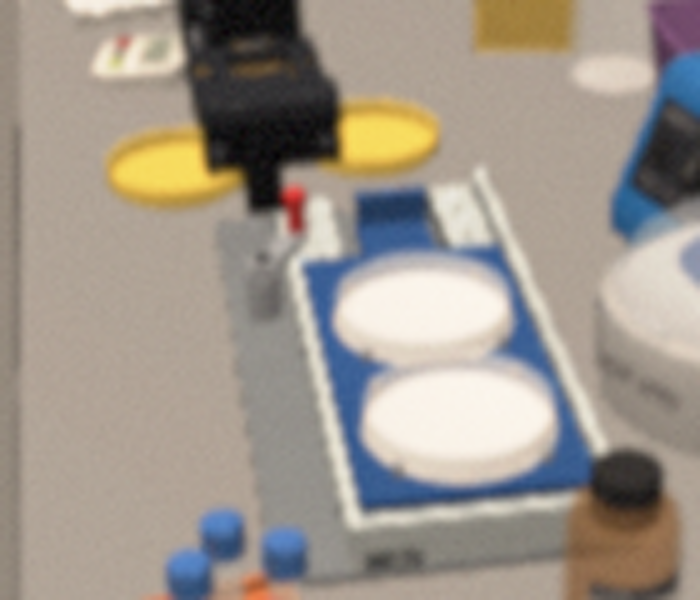

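Request:
servo_tool:
  deltas:
    - {"slide":[0.2,0.05,0],"spin":0}
    - {"slide":[0.2,0.08,0],"spin":0}
    - {"slide":[0.2,0.14,0],"spin":0}
    - {"slide":[0.2,0.18,0],"spin":0}

```text
time_s: 7.3
tcp_pos: [0.4945, 0.1103, 0.059]
ee_rot: [[1.0, 0.005, 0.027], [0.005, -1.0, 0.009], [0.027, -0.009, -1.0]]
wrist_force: [-0.5, 1.2, -0.3]
gripper_width: 0.005
```

```bash
python3 look.py f
```

```text
7.4 [0.4948 0.1099 0.059 ] [ 0.63717307 -0.65292076 -1.1890022 ]
```

View pics/f_s.png

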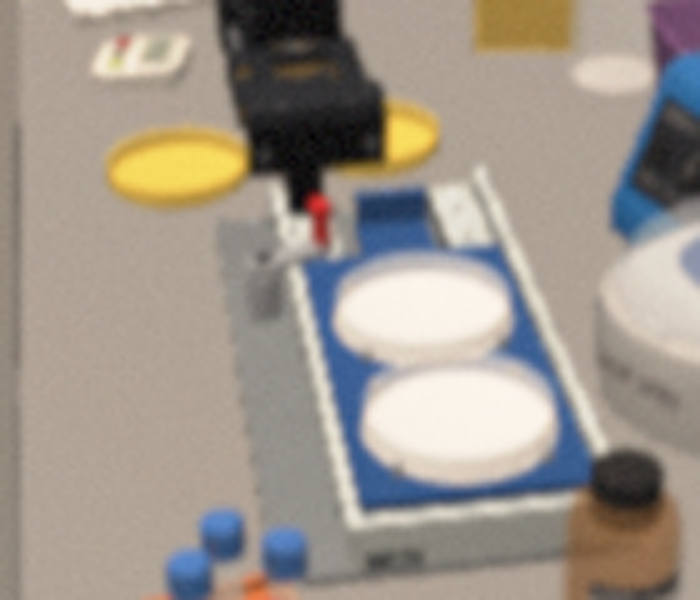

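Working as planned; the knob is at about 60°. Lower slightly and push on along deck +x.

Request:
servo_tool:
  deltas:
    - {"slide":[0.2,0.2,0.1],"spin":0}
    - {"slide":[0.15,0.25,0],"spin":0}
    - {"slide":[0.1,0.25,0],"spin":0}
    - {"slide":[0,0.15,0],"spin":0}

```text
time_s: 7.8
tcp_pos: [0.5073, 0.0913, 0.0564]
ee_rot: [[1.0, 0.002, 0.029], [0.001, -1.0, 0.017], [0.029, -0.017, -0.999]]
wrist_force: [-12.6, 29.9, 3.1]
gripper_width: 0.002
```

```bash
python3 look.py g; python3 -c "
from m import *
for a in (60,75,85,90): 
  t=np.radians(a); print(a,*zoomproj((-105-40*np.cos(t),-84+40*np.sin(t),74)))"
```

```text
7.9 [0.5071 0.0919 0.0566] [-8.02992672 19.46138685  2.22121882]
60 [377. 215.] [320. 197.]
75 [391. 210.] [329. 204.]
85 [400. 209.] [333. 209.]
90 [405. 209.] [334. 212.]
```

View pics/g_s.png

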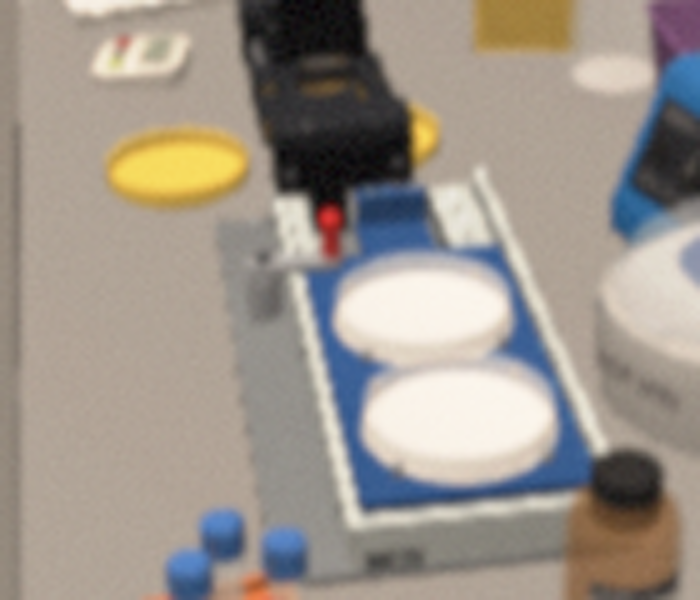

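Request:
servo_tool:
  deltas:
    - {"slide":[0,-0.3,0],"spin":0}
    - {"slide":[0,-0.4,0],"spin":0}
    - {"slide":[0,0,-0.8],"spin":0}
    - {"slide":[0,0,-1],"spin":0}
    - {"slide":[-0.5,-0.8,-0.8],"spin":0}
    - {"slide":[-1,-1,-0.5],"spin":0}
    - {"slide":[-0.5,-1,0],"spin":0}
    - {"slide":[0,-1,0],"spin":0}
    - {"slide":[0,-1,0],"spin":0}
    - {"slide":[0,-1,0],"spin":0}

```text
time_s: 9.0
tcp_pos: [0.4544, 0.2547, 0.1387]
ee_rot: [[1.0, -0.001, 0.03], [-0.002, -1.0, 0.013], [0.03, -0.013, -0.999]]
wrist_force: [0.4, -0.5, -0.6]
gripper_width: 0.004
```

Request:
servo_tool:
  deltas:
    - {"slide":[0,-1,0],"spin":0}
    - {"slide":[0,-1,0],"spin":0}
    - {"slide":[0,-1,0],"spin":0}
    - {"slide":[0,0,0],"spin":0}

```text
time_s: 9.4
tcp_pos: [0.4556, 0.3343, 0.1398]
ee_rot: [[0.999, 0.001, 0.033], [0.0, -1.0, 0.012], [0.033, -0.012, -0.999]]
wrist_force: [-0.5, 0.2, -0.5]
gripper_width: 0.008
```

```bash
python3 look.py h
```

```text
9.5 [0.4548 0.3317 0.1394] [ 0.38562319 -0.80048384  0.34472332]
```

View pics/h_s.png

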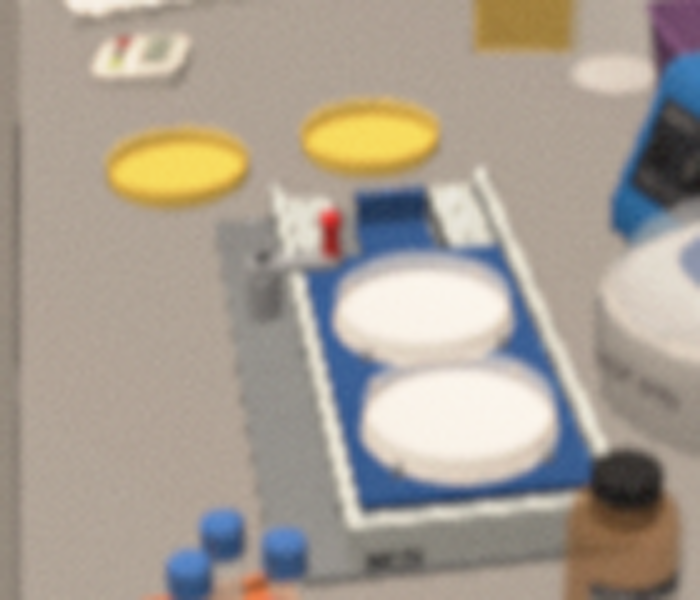

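View pics/h_t.png

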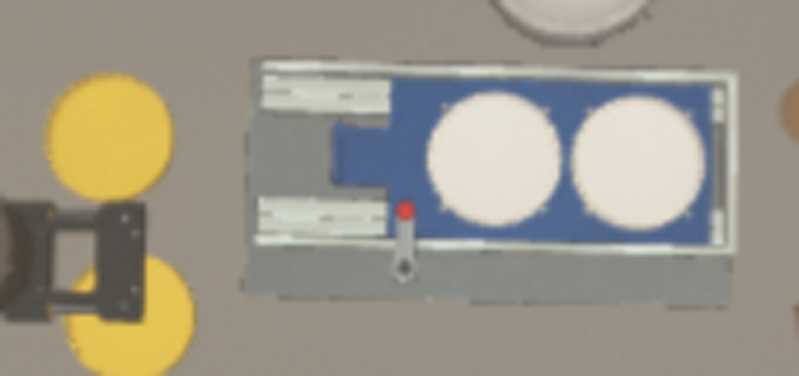

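```bash
python3 - <<'E'
from m import *
import cv2
p=np.array(p)
inv=lambda X:(np.array([[np.cos(p[2]),np.sin(p[2])],[-np.sin(p[2]),np.cos(p[2])]])@(X[:2]-p[:2])*1e3)
def meas(img,zt,zb,tag):
    hsv=cv2.cvtColor(img,cv2.COLOR_BGR2HSV)
    m=cv2.inRange(hsv,(100,90,60),(130,255,255)); m[:155]=0;m[235:]=0;m[:,:230]=0;m[:,400:]=0
    # subpixel-ish: edges by saturation half-crossing along rows
    sat=hsv[:,:,1].astype(float)
    for dy in (52,-52):   # deck y strips clear of dishes
        xs=np.arange(-260,140,.25); P=deck2w(p,np.c_[xs,np.full_like(xs,dy),np.full_like(xs,zt)]/1e3*1)
        uv=proj(T,P).astype(np.float32); b=img.astype(np.float32); s=cv2.remap(b[:,:,0]-b[:,:,2],uv[:,0],uv[:,1],cv2.INTER_LINEAR).ravel()
        on=np.where(s>40)[0]; print(tag,dy,"board x",xs[on[0]],xs[on[-1]],"mid",(xs[on[0]]+xs[on[-1]])/2)
    g=cv2.inRange(img,(170,180,190),(255,255,255));n,l,st,c=cv2.connectedComponentsWithStats(g)
    for i in range(1,n):
        if st[i,4]>300 and 230<c[i][0]<400 and 155<c[i][1]<235: print(" dish",inv(atz(T,c[i],zt/1e3+.016)).round(1),st[i,4])
meas(cv2.imread("pics/top0.png"),43,0,"start")
c=T["frame"][:,:,::-1].copy(); meas(c,37,0,"now")
E
```

```text
start 52 board x -194.25 40.75 mid -76.75
start -52 board x -194.0 41.25 mid -76.375
 dish [-118.    -2.1] 607
 dish [-13.1  -2.2] 603
now 52 board x -116.0 118.0 mid 1.0
now -52 board x -116.0 118.25 mid 1.125
 dish [-41.2  -3.2] 602
 dish [63.4 -3.2] 597
```

```bash
python3 -c "
from station import r
print(r.finish_job())"
```

```text
the job is handed in; nothing more can be done
None
```

I pushed the carrier about 76 mm along its rails by its lip until it dropped into the notches. I then swung the catch round by its knob until it met its stop. The job was handed in at about 9.6 s with the arm clear of everything.

**Carrier:** the last pictures put it at deck x between about 0 and +1 mm. From the side view the board's top is down at cheek height, within the few pixels I can read off the picture.

**Catch:** the knob sits at pixel (405, 210) in the enlarged top view; 90° predicts (405, 209). The arm lies across the carrier's edge.

**Dishes and other things:** both dishes are between their pins, within about 1 mm of their nests along x. Across the deck they read about 3 mm to one side, while the play is only 1.5 mm. They read about 2 mm off before I moved anything, so I put this down mostly to measuring error. The tools never came near the tube rack, timer or amber bottle.

**Force:** the fingertip force peaked at about 32 N when the knob met its stop, and that was on the finger, not the gripper's body.

**Disagreement:** the board's edges gave about +1 mm in x, while the two dishes gave +0.8 and −0.6 mm. All of these are within the ±1.5 mm allowed.

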